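# Turn the rotary table to its stop and hold a sprung gauge on the sloped face

## Robot

A 6-joint arm with a two-finger parallel gripper is mounted at the origin on the work surface. World frame = base frame: x ahead of the robot, y to its left, z up, the work surface at z = 0. Lengths are in m, angles in rad, forces in N, time in s.
With the tool pointing down it reaches from about 0.275 to 0.75 m from the base axis. Payload 10.2 kg.
Tool frame: the origin (TCP) lies where the fingers leave the gripper's body, on its centre line; the fingertips stand 64 mm ahead of it and the grasp point (between the pads) lies 45 mm ahead of it; z points along the fingers, y is the direction in which the jaws open and shut (so a half turn about z gives the same grasp; the last joint's range is limited). The gripper opens to 88 mm and grips with 3 to 60 N. Pads are 18 mm wide; open, the fingers measure 123 mm over their backs; the gripper's body (75 mm by 187 mm) begins 45 mm behind the grasp point.
Start: joints at [1.077, 0.313, 1.498, -0, 1.331, -0.223], TCP at [0.14, 0.506, 0.303] pointing down, gripper open.
Joint ranges: [-2.94, 2.94], [-0.97, 2.17], [0.19, 2.56], [-1.23, 4.37], [0.02, 3.11], [-2.88, 2.88]. Speed limits (rad/s): [2.39, 2.39, 3.01, 3.14, 3.14, 3.14].

## Interface

Orientations are given as a unit quaternion [w, x, y, z].
In Python, from cell import env, viewer, search_frame, cut_out gives the robot as it stands.
- The arm moves only by the tool play_rows, never from a script. Its argument "steps" is a list that holds one entry, the list of rows, each a list of 7 numbers: the gripper command: -1 is shut, 1 is fully open, values between are in proportion, then the shift along the world's x, y, z in cm, then the turn, a rotation vector about the world's x, y, z in degrees. In form: [[[gripper, tx, ty, tz, ax, ay, az], ...]]. A call has 1 to 10 rows; each row shifts and turns the commanded pose from where the row before left it; what a row does not reach is not made up. A row lasts 1/8 s, in which the tool goes at most 62.5 mm and 10.7 degrees, less where a joint would pass 70% of its speed; a pose out of reach is approached as far as the arm can. A call is refused whole if a number of a shift passes 6.25 or a number of a turn 10.7, either way. A call with a gripper value outside its range is refused whole. The fingers move at their own pace and stop on an object; "force" is the grip in N (left out, the last holds). Time passes only in rows, so rows that do not move let the fingers close. It gives the time, the measured TCP pose, the force and the opening at its end, in the units of the state.
- env.get_obs(): the state, without advancing time (a new reading comes with each control period).
- viewer.grab_frame(name): name is "side" or "top" or "wrist"; returns the picture (480x640x3 uint8, blue, green, red); there is no depth.
- viewer.get_calibration(name): a dict with "vertical_fov" (degrees; the focal length in pixels is half the picture's height over the tangent of half this angle, whatever the lens; pixels are square), "cx", "cy" (the principal point, pixels), "k1" (the pictures are not rectified: a ray, as slopes to the right and down, at radius r is drawn at 1 + k1 r^2 times it, then the intrinsics apply), "R" (3x3) and "t" (3): a world point X has camera coordinates R X + t. Camera axes: x right, y down, z forward; pixel columns grow to the right and rows downward; lengths in m; the calibration is good to about 2 mm. A picture is of the moment at which its call begins: read the wrist's pose just before it. get_calibration takes no time and is no camera call; for the wrist camera it gives the pose at the moment of the call.
- env.job_done(): hands the job in, once; it reports no verdict.
Trained networks look in the newest picture that a camera, given by its name, has taken for a name from the list of things; names that differ only in an ending like _2 or _b are one class to them, and where a whole thing is asked for, a point or a joint stands for the part that bears it (a point fixed in the world has none). Each returns a list of dicts, best first, with "p" (0 to 1); they miss things now and then, are a little off and sometimes report something else, mostly with a low value. They report only what shows in the picture. A call takes as long as a camera call. They do not tell look-alikes from the thing itself.
- search_frame(camera, label): "rect" ([centre column, centre row, width, height] in pixels, round what is visible of it).
- cut_out(camera, label): "pixels" (480x640 bool, what is visible of it) and "rect" ([centre column, centre row, width, height] in pixels, round what is visible of it).
The state is a dict: "time": time; "q": joint angles; "joint_velocities": joint speeds; "tau": joint torques, N m; "position": TCP position; "tcp_rot": TCP orientation; "contact_force": force on the tool from outside, world axes, zero at the start; "moment": the same for the moment, N m; "gripper_width": opening from 0.0 (shut) to 1.0 (fully open).
Only numpy, scipy, OpenCV 4.12 (cv2) and the standard library are available. Lean on these libraries where they do the work, as an engineer would, in place of code of your own. Each camera call takes 0.05 s, during which the arm holds its last target. There are 200 camera calls.

## Task

First turn the rotary table counter-clockwise (seen from above) until its dark bar is fully home against the bent stop bracket. Then lift the gauge out of its stand and hold its sprung tip on the red spot of the sloped pad, with the gauge square to that sloped face and pressed gently, so that the tip is pushed in about half-way. Finish while still holding it there, and do not disturb anything else on the table.

Things in the scene. Friction and masses are not known exactly. Their poses are not given: they have to be found in the camera images.
- rotary: fixed base of the rotary table: bright steel plate 180 x 150 x 14 mm (x by y), on it a beige drum 130 mm across, to 42 mm high. Origin at the centre of its underside, on the vertical turning axis; z up. The stop, a bent dark sheet bracket, stands at its x 78, y 21 mm, to 82 mm high. Place and yaw vary; its -x side faces roughly to the robot
- disc (a joint): angle of the white turning disc (124 mm across, top 56 mm high), rad: grows counter-clockwise seen from above; 1.30 = bar against the stop bracket (a hard stop). It starts between 0 and 0.35. Friction about 0.12 N m holds it wherever it is left
- handle_post (a point): point on the axis of the disc's upright steel handle post (16 mm diameter, 48 mm from the turning axis, top 112 mm above the table), 94 mm above the table. The disc's dark bar (160 x 36 mm, centred, top at 76 mm) runs 22 mm beside the post. Axes turn with the disc: x along the bar towards the sloped pad, y from turning axis to post, z up
- spot (a point): centre of the red spot (16 mm diameter) on the sloped aluminium pad (face 46 x 34 mm) at one end of the bar, 54 mm from the turning axis, about 89 mm above the table. The face slopes 20 degrees down outwards; the point's z axis is the outward normal of the face, x points down the slope, away from the turning axis. It turns with the disc
- stand: fixed grey block 70 x 70 x 60 mm high with an upright 21 mm hole through its centre, in which the gauge hangs by its collar. Origin at the centre of its underside
- gauge_grip (a point): centre of the gauge's beige square grip, 26 x 26 mm, reaching 26 mm above and 34 mm below this point; below it a round collar 32 mm across, 6 mm thick, a barrel 16 mm across, 34 mm long, and the tip, ending 92 mm below this point when not pushed in. z runs along the gauge, away from the tip; x, y square to the flat sides. About 0.2 kg. In the stand it is 100 mm above the table; lift 60 mm to clear
- gauge_tip (a point): the end of the gauge's thin sprung tip (a 6 mm ball); moves with the tip; z along the gauge, away from the tip's end
- plunger (a joint): how far the sprung tip is pushed in, m: 0 = fully out, 0.010 = fully in. It starts to move at about 1 N, and takes about 2.2 N half-way and 3.5 N fully in
- block_case: bystander, leave alone: wooden gauge-block case, 90 x 130 x 45 mm. Origin at the centre of its underside
- brass_weight: bystander, leave alone: brass knob weight, 40 mm across, 55 mm high. Origin at the centre of its underside
- oil_bottle: bystander, leave alone: white closed bottle with a red cap, 44 mm across, 100 mm high. Origin at the centre of its underside
- screwdriver: bystander, leave alone: screwdriver lying on the table. Origin at the centre of its underside
- ring_gauge: bystander, leave alone: bright steel ring gauge, 64 mm across, 22 mm high. Origin at the centre of its underside
- square_block: bystander, leave alone: bright steel block, 50 x 50 x 35 mm. Origin at the centre of its underside
- bearing: bystander, leave alone: dark steel bearing ring, 48 mm across, 14 mm high, on the robot's side of the table. Origin at the centre of its underside
There are look-alikes about, which are no part of the job. There is more than one size of the rotary; the one meant has the size given above. There is more than one size of the stand; the job needs the larger.

How it is judged:
On the way, in this order (a step that is already met when the one before it is completed fails the run):
1. the bar is turned home against the stop bracket, the gauge still in its stand (value of joint disc above 1.25 rad and horizontal distance between gauge_grip and stand below 0.02 m and z of gauge_grip in the frame of stand below 0.115 m), for 0.2 s.
2. the gauge is lifted clear of its stand (z of gauge_tip in the frame of stand above 0.062 m), for 0.1 s.
At the end, for the whole second after the job is handed in: Disc angle above 1.25 rad (bar on the stop); gauge held in the fingers, clear of its stand and still; tip end within 8 mm of the red spot's centre, gauge within 0.13 rad of square to the sloped face, tip pushed in by 2 to 8.5 mm, pressing with 0.7 to 6 N (value of joint disc above 1.25 rad and distance between gauge_tip and spot below 0.008 m and angle between the z axis of gauge_grip and the z axis of spot, either way round below 0.13 rad and value of joint plunger between 0.002 and 0.0085 m and contact force between gauge and rotary between 0.7 and 6 N and contact force between gauge and the fingers above 1 N and contact force between gauge and stand below 0.1 N and linear speed of gauge below 0.02 m/s); the arm keeps its last pose, push and grip.
It fails at once if the gauge is pressed or knocked hard (over 15 N) against the rotary table (contact force between gauge and rotary above 15 N).
It fails at once if a bystander is moved by more than 30 mm (distance of any of block_case, brass_weight, oil_bottle, screwdriver, ring_gauge, square_block, bearing from where it was at the start of the episode above 0.03 m).
It also fails if it takes over 48 s, if anything falls off the work surface, if the arm or the gripper's body presses on something with over 40 N, if the wrist force passes 120 N, or if a joint passes its speed limit or range.

## Working session

There is one attempt and no reset: what is moved stays moved. The work goes in short steps, Python scripts to look and compute and a tool call to move; the robot and the scene stay as the last step left them, time stands still between calls to the robot, and variables do not carry over. Pictures are saved under pics/ and viewed, about 8 in all and at most 12, crops included, and the job is handed in when it is done.

Besides the shell and the picture viewer there is one more tool, called after "Call:" in YAML: its name, and indented under it one key for each argument. play_rows: Moves the arm, as the interface text tells. Its arguments: {"type":"object","properties":{"steps":{"type":"array","items":{"type":"array","items":{"type":"array","items":{"type":"number"}}}},"force":{"type":"number"}},"required":["steps"]}

```bash
ls; mkdir -p pics
cat > h.py <<'E'
import numpy as np, cv2
from cell import env, viewer, search_frame, cut_out
def cal(n):
    c=viewer.get_calibration(n); f=240/np.tan(np.radians(c["vertical_fov"])/2)
    return c,f
def proj(n,X,c=None):
    if c is None: c=viewer.get_calibration(n)
    f=240/np.tan(np.radians(c["vertical_fov"])/2)
    p=np.atleast_2d(X)@np.array(c["R"]).T+np.array(c["t"]); s=p[:,:2]/p[:,2:]
    s=s*(1+c["k1"]*(s**2).sum(1,keepdims=True)); return s*f+[c["cx"],c["cy"]]
def ray(n,uv,c=None):
    if c is None: c=viewer.get_calibration(n)
    f=240/np.tan(np.radians(c["vertical_fov"])/2)
    d=(np.array(uv,float)-[c["cx"],c["cy"]])/f; s=d.copy()
    for _ in range(30): s=d/(1+c["k1"]*(s@s))
    R=np.array(c["R"]); return -R.T@np.array(c["t"]), R.T@np.array([*s,1])
def atz(n,uv,z,c=None):
    o,d=ray(n,uv,c); return o+d*(z-o[2])/d[2]
E
python3 - <<'E'
from h import *
for n in ["top","side"]:
    im=viewer.grab_frame(n); cv2.imwrite(f"pics/{n}0.png",im)
    c=viewer.get_calibration(n); print(n,(-np.array(c["R"]).T@np.array(c["t"])).round(3),c["vertical_fov"],c["k1"])
    for l in ["rotary","disc","handle_post","spot","stand","gauge_grip","gauge_tip"]:
        print(l,[(round(d["p"],2),[int(v) for v in d["rect"]]) for d in search_frame(n,l)][:4])
print(env.get_obs())
E
```

```text
pics
top [0.347 0.019 1.207] 54.47553534258402 -0.09665838448032218
rotary [(0.94, [376, 237, 70, 76]), (0.91, [458, 354, 101, 109])]
disc [(0.73, [466, 359, 86, 64]), (0.57, [380, 234, 65, 47])]
handle_post [(0.72, [379, 233, 67, 47]), (0.68, [463, 358, 93, 71])]
spot [(0.95, [463, 359, 91, 71]), (0.71, [377, 235, 61, 49]), (0.27, [131, 208, 53, 42])]
stand [(0.94, [244, 221, 33, 40]), (0.92, [233, 266, 24, 31])]
gauge_grip [(0.64, [239, 217, 12, 20])]
gauge_tip [(0.61, [378, 235, 62, 43])]
side [ 0.119 -0.783  0.721] 52.84835756015961 -0.12453828850710422
rotary [(0.93, [383, 309, 102, 87]), (0.74, [280, 420, 164, 118])]
disc [(0.68, [270, 420, 109, 116]), (0.66, [457, 260, 30, 26]), (0.57, [385, 296, 67, 59])]
handle_post [(0.67, [273, 419, 109, 120]), (0.6, [385, 296, 66, 58])]
spot [(0.88, [271, 422, 109, 114]), (0.74, [384, 295, 70, 59])]
stand [(0.86, [286, 231, 22, 29]), (0.56, [331, 221, 26, 28])]
gauge_grip [(0.63, [331, 201, 12, 23])]
gauge_tip []
{'time': 0.8, 'q': array([ 1.07656915e+00,  3.12888357e-01,  1.49772797e+00, -1.91662775e-05,
        1.33095660e+00, -2.23355321e-01]), 'joint_velocities': array([-0.00073147, -0.00035426,  0.00186275, -0.0021355 ,  0.00092501,
       -0.00024005]), 'tau': array([-5.72685949e-04, -4.02097642e+01, -2.52402931e+01,  6.93473406e-02,
        3.19761713e-02,  1.72022503e-06]), 'position': array([0.14046935, 0.50586278, 0.3027156 ]), 'tcp_rot': array([1.21806118e-05, 1.35020005e-01, 9.90842873e-01, 5.96942545e-06]), 'contact_force': array([-0.66497776, -0.37710661,  0.01997052]), 'moment': array([ 0.03396789,  0.02770734, -0.01515575]), 'gripper_width': 1.0001284365848597}
```

View pics/top0.png

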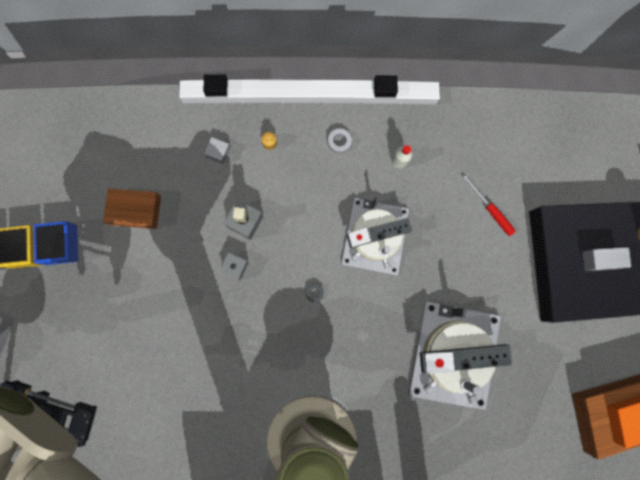

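View pics/side0.png

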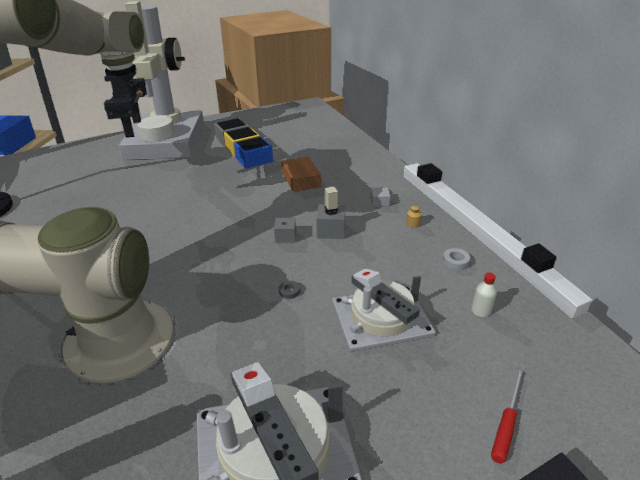

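Run:
```python
from h import *
print("plate corners",[atz("top",p,.014)[:2].round(3) for p in [(355,198),(410,207),(398,273),(343,263)]])
print("big",[atz("top",p,.014)[:2].round(3) for p in [(429,303),(500,317),(486,408),(412,394)]])
print("spot",atz("top",(360,237),.089).round(3),"grip top",atz("top",(239,214),.126).round(3))
for n,l in [("stand",0),("stand_small",0)]: pass
print([atz("top",p,0.06)[:2].round(3) for p in [(233,203),(262,216),(249,238),(224,228)]])
o=env.get_obs(); c=viewer.get_calibration("wrist"); print(c); print((-np.array(c["R"]).T@np.array(c["t"])),o["position"])
im=cv2.imread("pics/top0.png"); s=cv2.imread("pics/side0.png")
a=cv2.resize(im[190:280,335:420],None,fx=4.5,fy=4.5,interpolation=cv2.INTER_CUBIC); b=cv2.resize(im[190:280,210:290],None,fx=4.5,fy=4.5,interpolation=cv2.INTER_CUBIC)
cv2.imwrite("pics/c0.png",np.hstack([a,b]))
```

```text
plate corners [array([ 0.62 , -0.117]), array([ 0.596, -0.262]), array([ 0.423, -0.225]), array([ 0.449, -0.083])]
big [array([ 0.345, -0.304]), array([ 0.306, -0.492]), array([ 0.075, -0.446]), array([ 0.116, -0.254])]
spot [ 0.506 -0.119  0.089] grip top [0.556 0.17  0.126]
[array([0.597, 0.195]), array([0.564, 0.122]), array([0.508, 0.153]), array([0.534, 0.216])]
{'vertical_fov': 59.38380787445529, 'cx': 317.3717483088122, 'cy': 240.14068822920655, 'k1': -0.09278334555599253, 'R': array([[ 2.67321364e-01,  9.63607413e-01,  2.04395472e-04],
       [ 9.11717851e-01, -2.52994958e-01,  3.23672847e-01],
       [ 3.11945265e-01, -8.63383160e-02, -9.46169037e-01]]), 't': array([-0.52376876, -0.04434992,  0.39224708])}
[0.05808957 0.52735311 0.38559396] [0.14046935 0.50586278 0.3027156 ]
```

View pics/c0.png

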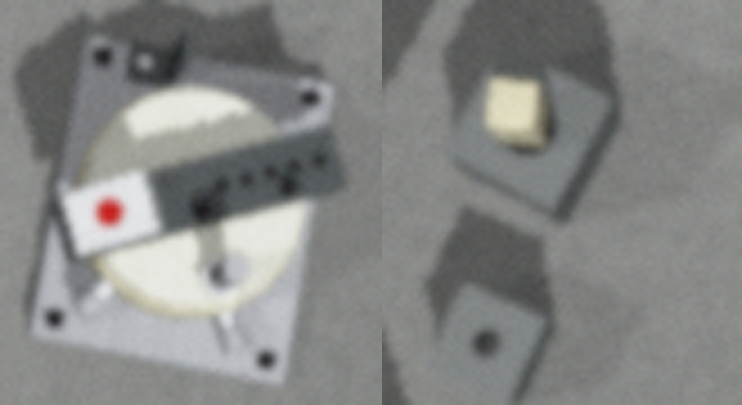

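Call:
play_rows:
  steps:
    - [[1, 2.4, -4.9, 0, 0, 0, -10.7], [1, 2.4, -4.9, 0, 0, 0, -10.7], [1, 2.4, -4.9, 0, 0, 0, -10.7], [1, 2.4, -4.9, 0, 0, 0, -10.7], [1, 2.4, -4.9, 0, 0, 0, -10.7], [1, 2.4, -4.9, 0, 0, 0, -10.7], [1, 2.4, -4.9, 0, 0, 0, -10.7], [1, 2.4, -4.9, 0, 0, 0, -10.7], [1, 2.4, -4.9, 0, 0, 0, -10.7], [1, 2.4, -4.9, 0, 0, 0, -10.7]]

```text
time: 2.05
position: [0.3809, 0.014, 0.303]
tcp_rot: [0.0, 0.878, 0.478, 0.0]
contact_force: [0.5, 0.7, -0.3]
gripper_width: 0.999
```

Call:
play_rows:
  steps:
    - [[1, 2.4, -4.9, 0, 0, 0, -10.7], [1, 2.4, -4.9, 0, 0, 0, -10.7], [1, 2.4, -4.9, 0, 0, 0, -10.7], [0, 2.4, -4.9, 0, 0, 0, -10.7], [0, 0, 0, 0, 0, 0, 0]]

```text
time: 2.68
position: [0.477, -0.1827, 0.3019]
tcp_rot: [-0.0, 0.992, 0.126, -0.0]
contact_force: [0.5, 0.6, -0.5]
gripper_width: 0.796
```

Run:
```python
from h import *
o=env.get_obs(); print(o["time"],o["position"],o["tcp_rot"],o["q"].round(3),o["contact_force"])
c=viewer.get_calibration("wrist"); im=viewer.grab_frame("wrist"); cv2.imwrite("pics/w1.png",im); np.save("w1.npy",c,allow_pickle=True)
for l in ["handle_post","disc","spot"]: print(l,[(round(d["p"],2),[int(v) for v in d["rect"]]) for d in search_frame("wrist",l)][:3])
h=cv2.cvtColor(im,cv2.COLOR_BGR2HSV); m=((h[...,1]>140)&((h[...,0]<8)|(h[...,0]>172))&(h[...,2]>80)).astype(np.uint8)
n,_,st,ce=cv2.connectedComponentsWithStats(m)
for i in range(1,n):
    if st[i,4]>40: print(st[i],ce[i],atz("wrist",ce[i],.089,c).round(4))
```

```text
2.675 [ 0.47700725 -0.18268281  0.30186926] [-1.91043009e-04  9.92081623e-01  1.25594133e-01 -3.62569339e-04] [-0.595  0.283  1.541 -0.     1.319  0.724] [ 0.45236169  0.60515986 -0.47687821]
handle_post [(0.92, [315, 155, 221, 174]), (0.75, [401, 459, 144, 39])]
disc [(0.94, [399, 458, 144, 41]), (0.7, [314, 157, 220, 181])]
spot [(0.97, [316, 156, 221, 174]), (0.71, [401, 458, 148, 39])]
[227 148  19  21 300] [236.15333333 158.26      ] [ 0.5045 -0.1176  0.089 ]
```

View pics/w1.png

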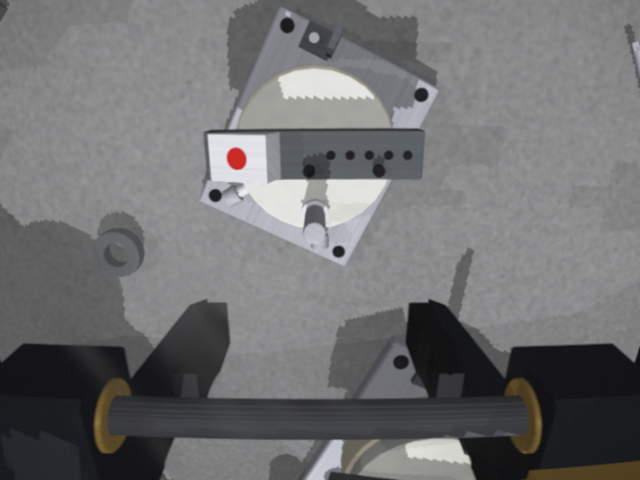

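Run:
```python
from h import *
c=np.load("w1.npy",allow_pickle=True).item()
print("cam",(-np.array(c["R"]).T@np.array(c["t"])).round(3))
P=lambda p,z: atz("wrist",p,z,c)[:2]
print("post top",P((316,237),.112).round(4))
scr=np.array([P(p,.014) for p in [(287,25),(421,95),(338,252),(215,195)]]); print(scr.round(4),"centre",scr.mean(0).round(4))
d=(scr[0]-scr[3]+scr[1]-scr[2]); e=scr[0]-scr[1]+scr[3]-scr[2]; print("yaw",np.degrees(np.arctan2(d[1],d[0])),np.degrees(np.arctan2(e[1],e[0]))-90)
a=P((424,154),.076); b=P((280,154),.076); print("bar dir",np.degrees(np.arctan2(*(b-a)[::-1])), a,b)
# disc edge ellipse: sample white disc left/right extremes at z=.056
print("disc", P((314,66),.056),P((314,229),.056))
```

```text
cam [ 0.558 -0.163  0.385]
post top [ 0.4696 -0.1844]
[[ 0.6075 -0.1244]
 [ 0.5826 -0.2467]
 [ 0.4286 -0.2159]
 [ 0.4538 -0.0939]] centre [ 0.5181 -0.1702]
yaw -11.278311158356258 -11.573696753692616
bar dir 104.62782887496604 [ 0.53961247 -0.24785434] [ 0.51305693 -0.14610869]
disc [ 0.57920127 -0.15458983] [ 0.4577233  -0.18558135]
```

Call:
play_rows:
  steps:
    - [[0, -0.65, 0, -4, 0, 0, 0], [0, 0, 0, -5, 0, 0, 0], [0, 0, 0, -4, 0, 0, 0], [0, 0, 0, -2.5, 0, 0, 0], [-1, 0, 0, 0, 0, 0, 0], [-1, 0, 0, 0, 0, 0, 0], [-1, 0, 0, 0, 0, 0, 0], [-1, 0, 0, 0, 0, 0, 0]]
  force: 8

```text
time: 3.88
position: [0.4704, -0.1805, 0.1491]
tcp_rot: [0.001, 0.992, 0.128, 0.001]
contact_force: [-1.4, 0.1, 8.0]
gripper_width: 0.175
```

Call:
play_rows:
  steps:
    - [[-1, 0, 0, 0.3, 0, 0, 0], [-1, 0.17, -0.56, 0, 0, 0, 7], [-1, 0.23, -0.54, 0, 0, 0, 7], [-1, 0.3, -0.5, 0, 0, 0, 7], [-1, 0.36, -0.46, 0, 0, 0, 7], [-1, 0.41, -0.42, 0, 0, 0, 7], [-1, 0.46, -0.36, 0, 0, 0, 7], [-1, 0, 0, 0, 0, 0, 0]]

```text
time: 4.88
position: [0.4888, -0.2092, 0.1506]
tcp_rot: [-0.0, 0.88, 0.475, -0.001]
contact_force: [-2.5, -5.4, -3.2]
gripper_width: 0.174
```

Call:
play_rows:
  steps:
    - [[-1, 0.25, -0.16, 0, 0, 0, 3.5], [-1, 0.25, -0.15, 0, 0, 0, 3.5], [-1, 0.26, -0.13, 0, 0, 0, 3.5], [-1, 0.27, -0.11, 0, 0, 0, 3.5], [-1, 0, 0, 0, 0, 0, 0]]

```text
time: 5.5
position: [0.4989, -0.215, 0.1506]
tcp_rot: [-0.0, 0.815, 0.579, -0.001]
contact_force: [-4.0, -7.7, -3.6]
gripper_width: 0.178
```

Call:
play_rows:
  steps:
    - [[-1, 0.25, -0.22, 0, 0, 0, 3.5], [-1, 0.27, -0.15, 0, 0, 0, 3.5], [-1, 0.28, -0.05, 0, 0, 0, 3.5], [-1, 0, 0, 0, 0, 0, 0]]

```text
time: 6.0
position: [0.5073, -0.2182, 0.1506]
tcp_rot: [-0.0, 0.76, 0.65, -0.0]
contact_force: [-1.5, -0.3, -3.6]
gripper_width: 0.173
```

Call:
play_rows:
  steps:
    - [[-1, 0.28, -0.05, 0, 0, 0, 3.5], [-1, 0.28, -0.03, 0, 0, 0, 3], [-1, 0.2, 0, 0, 0, 0, 2], [-1, 0, 0, 0, 0, 0, 0]]

```text
time: 6.5
position: [0.513, -0.2183, 0.1503]
tcp_rot: [-0.004, 0.709, 0.705, -0.002]
contact_force: [-15.7, 1.8, 5.3]
gripper_width: 0.228
```

Call:
play_rows:
  steps:
    - [[-1, 0.15, 0, 0, 0, 0, 0], [-1, 0, 0, 0, 0, 0, 0], [-0.3, -0.15, 0, 0, 0, 0, 0], [-0.3, 0, 0, 0, 0, 0, 0], [-0.3, 0, 0, 4, 0, 0, 0], [-0.3, 0, 0, 5, 0, 0, 0], [0, 0, 0, 5, 0, 0, 0], [0, -4, 0, 1, 0, 0, 0], [0, 0, 0, 0, 0, 0, 0]]

```text
time: 7.62
position: [0.4743, -0.2191, 0.3021]
tcp_rot: [0.001, 0.71, 0.705, 0.0]
contact_force: [0.5, -0.3, -0.2]
gripper_width: 0.495
```

Run:
```python
from h import *
o=env.get_obs(); print(o["time"],o["position"],o["tcp_rot"],o["contact_force"],o["q"].round(2))
c=viewer.get_calibration("wrist"); im=viewer.grab_frame("wrist"); cv2.imwrite("pics/w2.png",im); np.save("w2.npy",c,allow_pickle=True)
print("cam",(-np.array(c["R"]).T@np.array(c["t"])).round(3))
h=cv2.cvtColor(im,cv2.COLOR_BGR2HSV); m=((h[...,1]>140)&((h[...,0]<8)|(h[...,0]>172))&(h[...,2]>80)).astype(np.uint8)
n,_,st,ce=cv2.connectedComponentsWithStats(m)
for i in range(1,n):
    if st[i,4]>40: print(st[i],ce[i],atz("wrist",ce[i],.089,c).round(4))
t=viewer.grab_frame("top"); cv2.imwrite("pics/t2.png",t)
h=cv2.cvtColor(t,cv2.COLOR_BGR2HSV); m=((h[...,1]>140)&((h[...,0]<8)|(h[...,0]>172))&(h[...,2]>80)).astype(np.uint8)
n,_,st,ce=cv2.connectedComponentsWithStats(m[:, :430])
for i in range(1,n):
    if st[i,4]>6: print(st[i],ce[i],atz("top",ce[i],.089).round(4))
```

```text
7.625 [ 0.47431654 -0.219056    0.30214135] [1.23528929e-03 7.09547164e-01 7.04656826e-01 2.31505769e-04] [ 0.46456273 -0.31608885 -0.21696715] [-0.66  0.31  1.51  0.    1.32 -0.65]
cam [ 0.474 -0.136  0.385]
[295 124  20  21 340] [304.68235294 133.98529412] [ 0.4656 -0.1598  0.089 ]
[621 231  19  29 421] [631.52969121 243.95249406] [ 0.7231 -0.2422  0.089 ]
[ 358  439   60   32 1045] [382.86028708 451.53875598] [ 0.5333 -0.4452  0.089 ]
[403 146   8   8  51] [406.35294118 149.21568627] [ 0.7291 -0.2407  0.089 ]
[375 251   4   4  13] [376.46153846 252.84615385] [ 0.4672 -0.1583  0.089 ]
```

View pics/w2.png

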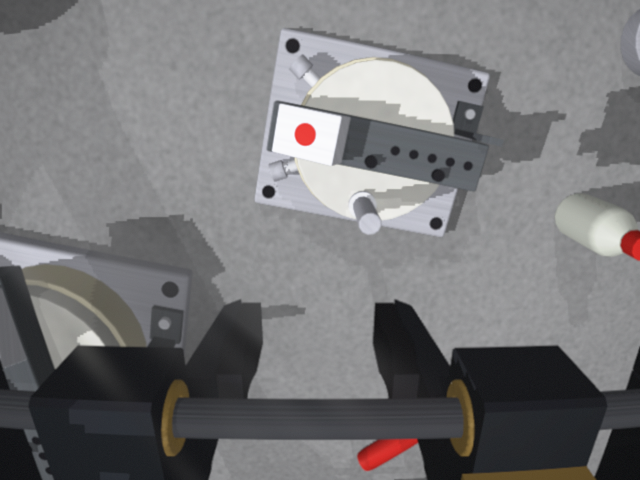

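Run:
```python
from h import *
im=cv2.imread("pics/w2.png")
cv2.imwrite("pics/w2c.png",cv2.resize(im[20:250,245:505],None,fx=3,fy=2.6,interpolation=cv2.INTER_CUBIC)[:, :780])
c=np.load("w2.npy",allow_pickle=True).item()
P=lambda p,z: atz("wrist",p,z,c)[:2]
scr=np.array([P(p,.014) for p in [(292,46),(475,85),(435,223),(268,191)]]); print(scr.round(4),scr.mean(0).round(4))
for a,b in [(0,1),(3,2)]:
    d=scr[b]-scr[a]; print("yaw",np.degrees(np.arctan2(d[1],d[0])))
print("post top",P((369,222),.112))
```

```text
[[ 0.4542 -0.0946]
 [ 0.6085 -0.1247]
 [ 0.5829 -0.2469]
 [ 0.4299 -0.2159]] [ 0.5189 -0.1705]
yaw -11.061887619770655
yaw -11.454644804370693
post top [ 0.50885741 -0.21649556]
```

View pics/w2c.png

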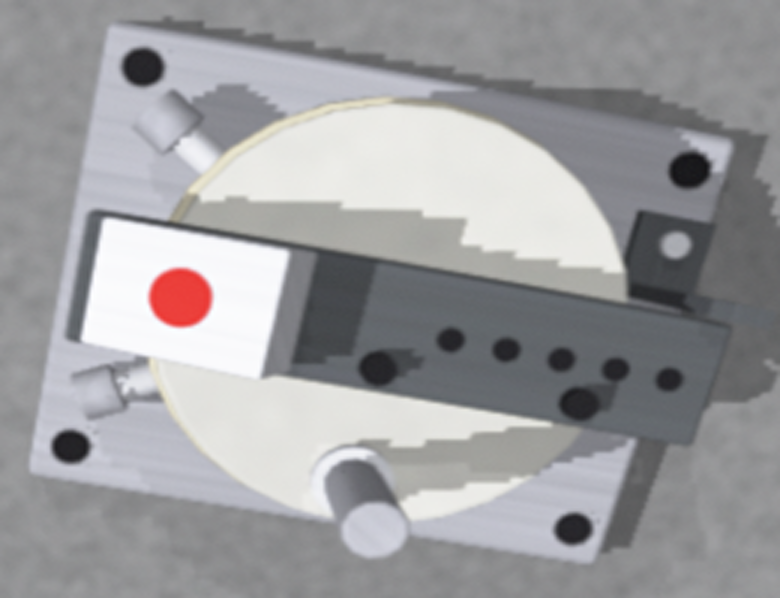

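Call:
play_rows:
  steps:
    - [[0.2, 1.4, 5.5, 0, 0, 0, 0], [0.2, 1.4, 5.5, 0, 0, 0, 0], [0.2, 1.4, 5.5, 0, 0, 0, 0], [0.2, 1.4, 5.5, 0, 0, 0, 0], [0.2, 1.4, 5.5, 0, 0, 0, 0], [0.2, 1.2, 5.5, 0, 0, 0, 0], [0.2, 0, 0, 0, 0, 0, 0], [0.2, 0, 0, 0, 0, 0, 0]]

```text
time: 8.72
position: [0.5574, 0.1108, 0.3]
tcp_rot: [-0.0, 0.709, 0.705, -0.0]
contact_force: [0.1, 0.0, 0.6]
gripper_width: 0.598
```

Run:
```python
from h import *
o=env.get_obs(); print(o["time"],o["position"],o["tcp_rot"],o["contact_force"],o["q"].round(2))
c=viewer.get_calibration("wrist"); im=viewer.grab_frame("wrist"); np.save("w3.npy",c,allow_pickle=True)
print("cam",(-np.array(c["R"]).T@np.array(c["t"])).round(3))
for l in ["stand","gauge_grip"]: print(l,[(round(d["p"],2),[int(v) for v in d["rect"]]) for d in search_frame("wrist",l)][:3])
h=cv2.cvtColor(im,cv2.COLOR_BGR2HSV); m=((h[...,0]>15)&(h[...,0]<40)&(h[...,1]>35)&(h[...,2]>185)).astype(np.uint8)
m=cv2.morphologyEx(m,cv2.MORPH_OPEN,np.ones((3,3),np.uint8))
n,lb,st,ce=cv2.connectedComponentsWithStats(m)
for i in range(1,n):
    if st[i,4]>100: print(st[i],ce[i], cv2.minAreaRect(np.argwhere(lb==i)[:,::-1].astype(np.float32)))
cv2.imwrite("pics/w3.png",im)
for u,v in [(317,140)]: pass
```

```text
8.725 [0.55740837 0.1108291  0.29995316] [-3.23839016e-04  7.08959649e-01  7.05248814e-01 -4.70030450e-04] [0.06357584 0.01633707 0.62132976] [-0.01  0.41  1.37 -0.    1.37 -0.  ]
cam [0.557 0.194 0.383]
stand [(0.93, [320, 130, 125, 126]), (0.75, [173, 100, 88, 88]), (0.17, [319, 136, 48, 52])]
gauge_grip []
[ 545  184   44   41 1230] [564.99756098 204.94065041] ((564.9000244140625, 203.6999969482422), (39.21223449707031, 43.00697326660156), 71.56504821777344)
```

View pics/w3.png

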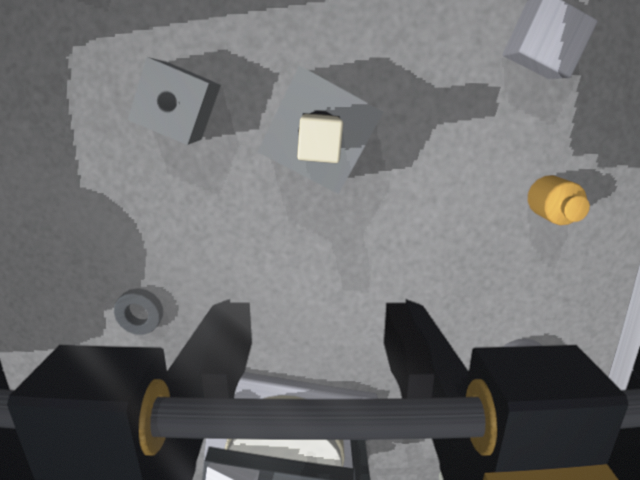

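Run:
```python
from h import *
im=cv2.imread("pics/w3.png"); c=np.load("w3.npy",allow_pickle=True).item()
r=im[100:180,280:360]; b,g,rr=[r[...,i].astype(int) for i in range(3)]
print(r[40,40],r[56,40],r[60,40],r[10,40])
m=((rr-b>15)&(rr>170)).astype(np.uint8)
n,lb,st,ce=cv2.connectedComponentsWithStats(m); i=1+st[1:,4].argmax(); print(st[i],ce[i]+[280,100])
R=cv2.minAreaRect((np.argwhere(lb==i)[:,::-1]+[280,100]).astype(np.float32)); print(R)
bx=cv2.boxPoints(R); W=np.array([atz("wrist",p,.126,c)[:2] for p in bx]); print(W.round(4),W.mean(0).round(4),[np.linalg.norm(W[k]-W[k-1]).round(4) for k in range(4)],[np.degrees(np.arctan2(*(W[k]-W[k-1])[::-1])).round(1) for k in range(4)])
big=cv2.resize(im[60:200,250:390],None,fx=4,fy=4,interpolation=cv2.INTER_CUBIC); cv2.imwrite("pics/w3c.png",big)
```

```text
[209 228 232] [210 229 233] [190 213 219] [93 91 89]
[  17   17   45   46 1776] [318.86599099 139.74211712]
((318.75421142578125, 139.8264617919922), (42.10198974609375, 42.578453063964844), 4.969740390777588)
[[0.5436 0.1584]
 [0.5463 0.1835]
 [0.5711 0.1813]
 [0.5691 0.1561]] [0.5575 0.1698] [np.float64(0.0256), np.float64(0.0252), np.float64(0.0249), np.float64(0.0252)] [np.float64(174.7), np.float64(83.9), np.float64(-5.1), np.float64(-94.5)]
```

View pics/w3c.png

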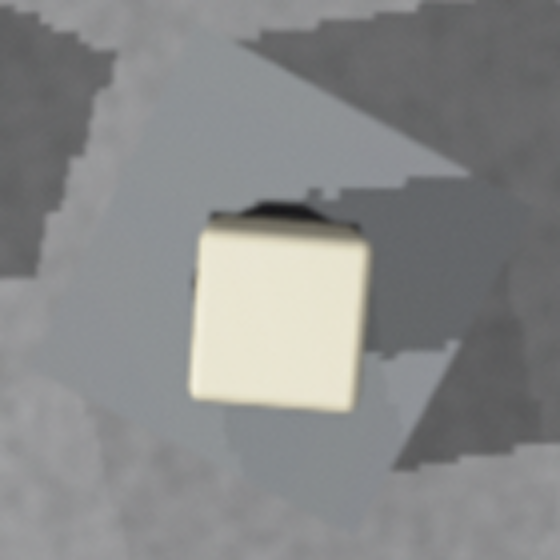

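Call:
play_rows:
  steps:
    - [[0.2, 0, 3, 0, 0, 0, -4.7], [0.2, 0, 2.9, 0, 0, 0, 0], [0.2, 0, 0, -5, 0, 0, 0], [0.2, 0, 0, -5, 0, 0, 0], [0.2, 0, 0, -4, 0, 0, 0], [0.2, 0, 0, -1.5, 0, 0, 0], [0.2, 0, 0, 0, 0, 0, 0], [-1, 0, 0, 0, 0, 0, 0], [-1, 0, 0, 0, 0, 0, 0], [-1, 0, 0, 0, 0, 0, 0]]
  force: 25

```text
time: 10.12
position: [0.5575, 0.17, 0.1465]
tcp_rot: [0.001, 0.737, 0.676, 0.001]
contact_force: [-0.1, -0.6, 4.4]
gripper_width: 0.293
```

Call:
play_rows:
  steps:
    - [[-1, 0, 0, 0, 0, 0, 0], [-1, 0, 0, 0, 0, 0, 0]]

```text
time: 10.38
position: [0.5575, 0.17, 0.1465]
tcp_rot: [0.0, 0.737, 0.675, 0.001]
contact_force: [-0.7, 0.3, 5.4]
gripper_width: 0.295
```

Call:
play_rows:
  steps:
    - [[-1, 0, 0, 1, 0, 0, 0], [-1, 0, 0, 3, 0, 0, 0], [-1, 0, 0, 4.5, 0, 0, 0], [-1, 0, 0, 5, 0, 0, 0], [-1, 0, 0, 3, 0, 0, 0], [-1, 0, 0, 0, 0, 0, 0], [-1, 0, 0, 0, 0, 0, 0]]

```text
time: 11.25
position: [0.5567, 0.1699, 0.309]
tcp_rot: [-0.001, 0.737, 0.675, -0.001]
contact_force: [-0.4, -0.3, -1.3]
gripper_width: 0.294
```

Call:
play_rows:
  steps:
    - [[-1, -2, -4.2, 0, 0, 0, 0], [-1, -2, -4.2, 0, -1, -4.9, 0], [-1, -2, -4.2, 0, -1, -4.9, 0], [-1, -2, -4.2, 0, -1, -4.9, 0], [-1, -2, -4.2, 0, -1, -4.9, 0], [-1, -2, -4.2, 0, 0, 0, 0], [-1, -2, -4.2, 0, 0, 0, 0], [-1, -1, -2.4, 0, 0, 0, 0], [-1, 0, 0, 0, 0, 0, 0], [-1, 0, 0, 0, 0, 0, 0]]

```text
time: 12.5
position: [0.4072, -0.1473, 0.3099]
tcp_rot: [0.14, 0.726, 0.665, 0.102]
contact_force: [0.3, 0.6, -1.7]
gripper_width: 0.292
```

```bash
cat > st.py <<'E'
from h import *
from scipy.spatial.transform import Rotation as Ro
o=env.get_obs(); q=o["tcp_rot"]; R=Ro.from_quat([*q[1:],q[0]]).as_matrix()
print(round(o["time"],2),o["position"].round(4),"F",o["contact_force"].round(2),"w",o["gripper_width"].round(3))
S=np.array([.4658,-.1596,.089]); n=np.array([-.3352,.0682,.9397])
z=-R[:,2]; print("axis",z.round(4),"ang err deg",np.degrees(np.arccos(z@n)).round(2),"fix rotvec",np.degrees(np.cross(z,n)).round(2))
tip=o["position"]-.1385*z; d=tip-S; print("tip(undefl)",tip.round(4),"along n mm",(d@n*1e3).round(1),"lateral mm",((d-d@n*n)*1e3).round(1))
E
python3 - <<'E'
from st import *
im=viewer.grab_frame("wrist"); c=viewer.get_calibration("wrist"); s=viewer.grab_frame("side")
print("proj tip wrist",proj("wrist",tip,c),"spot",proj("wrist",S,c),"grip",proj("wrist",tip+.092*z,c)); print("side tip",proj("side",tip),"spot",proj("side",S))
u,v=[int(a) for a in proj("side",tip)[0]]
crop=cv2.resize(s[max(0,v-75):v+75,u-75:u+75],(480,480),interpolation=cv2.INTER_CUBIC); cv2.imwrite("pics/w4.png",np.hstack([cv2.resize(im[0:480,160:480],(320,480)),crop]))
E
```

```text
Traceback (most recent call last):
  File "st.py", line 4, in <module>
    print(round(o["time"],2),o["position"].round(4),"F",o["contact_force"].round(2),"w",o["gripper_width"].round(3))
                                                                                        ^^^^^^^^^^^^^^^^^^^^^^^^
AttributeError: 'float' object has no attribute 'round'
```

```bash
sed -i 's/o\["gripper_width"\].round(3)/round(o["gripper_width"],3)/' st.py
cat > look.py <<'E'
import sys
from st import *
im=viewer.grab_frame("wrist"); c=viewer.get_calibration("wrist"); s=viewer.grab_frame("side")
print("proj tip wrist",proj("wrist",tip,c),"spot",proj("wrist",S,c),"grip",proj("wrist",tip+.092*z,c)); print("side tip",proj("side",tip),"spot",proj("side",S))
u,v=[int(a) for a in proj("side",tip)[0]]; print("crop origin",u-75,v-75)
crop=cv2.resize(s[max(0,v-75):v+75,u-75:u+75],(480,480),interpolation=cv2.INTER_CUBIC); cv2.imwrite(f"pics/{sys.argv[1]}.png",np.hstack([im[0:480,160:480],crop]))
E
python3 look.py w4
```

```text
12.5 [ 0.4072 -0.1473  0.3099] F [ 0.34  0.59 -1.67] w 0.292
axis [-0.3339  0.067   0.9402] ang err deg nan fix rotvec [-0.06 -0.08 -0.02]
tip(undefl) [ 0.4534 -0.1566  0.1797] along n mm 89.6 lateral mm [17.6 -3.1  6.5]
proj tip wrist [[317.71643986 253.12359341]] spot [[292.84710849 209.81374774]] grip [[318.15156484 343.64179178]]
side tip [[353.27095247 255.11486153]] spot [[358.23829185 290.99017471]]
crop origin 278 180st.py:6: RuntimeWarning: invalid value encountered in arccos
  z=-R[:,2]; print("axis",z.round(4),"ang err deg",np.degrees(np.arccos(z@n)).round(2),"fix rotvec",np.degrees(np.cross(z,n)).round(2))
```

View pics/w4.png

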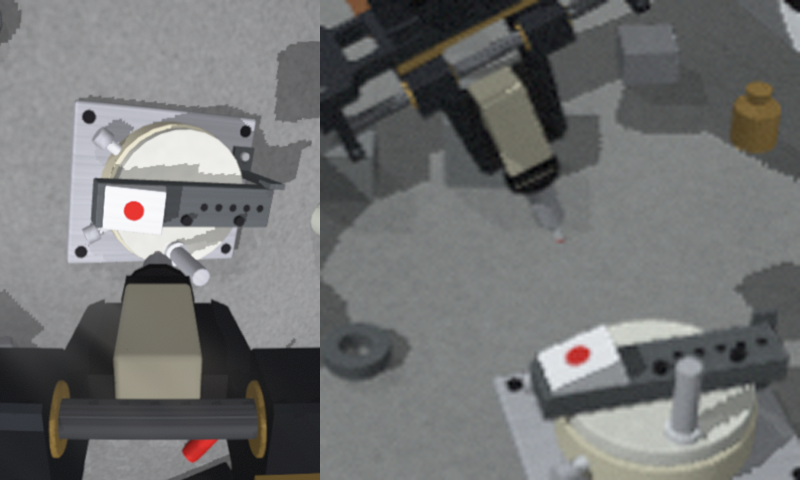

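Call:
play_rows:
  steps:
    - [[-1, 0.2, -0.05, -2, 0, 0, 0], [-1, 0.2, -0.05, -2, 0, 0, 0], [-1, 0.2, -0.05, -2, 0, 0, 0], [-1, 0.14, -0.05, -1.66, 0, 0, 0], [-1, 0, 0, 0, 0, 0, 0], [-1, 0, 0, 0, 0, 0, 0]]

```text
time: 13.35
position: [0.4149, -0.1498, 0.2347]
tcp_rot: [0.141, 0.726, 0.666, 0.102]
contact_force: [0.8, 0.1, -2.2]
gripper_width: 0.291
```

```bash
python3 look.py w5 2>/dev/null
```

```text
13.35 [ 0.4149 -0.1498  0.2347] F [ 0.76  0.06 -2.19] w 0.291
axis [-0.3359  0.0686  0.9394] ang err deg nan fix rotvec [0.02 0.04 0.  ]
tip(undefl) [ 0.4614 -0.1592  0.1046] along n mm 16.2 lateral mm [ 1.  -0.8  0.4]
proj tip wrist [[317.97264275 252.54857774]] spot [[315.95988826 241.99071717]] grip [[318.54603792 342.90331095]]
side tip [[356.43061564 285.49550708]] spot [[358.23829185 290.99017471]]
crop origin 281 210
```

View pics/w5.png

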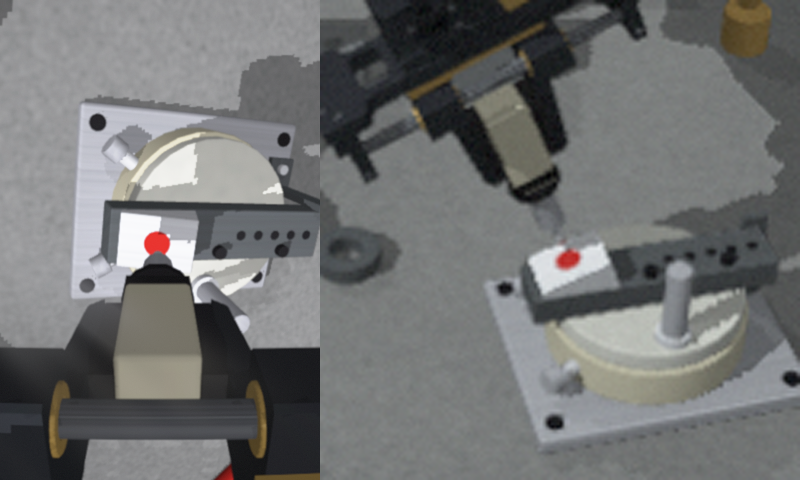

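Call:
play_rows:
  steps:
    - [[-1, 0.05, 0.05, -0.6, 0, 0, 0], [-1, 0.19, -0.03, -0.51, 0, 0, 0], [-1, 0.07, -0.01, -0.19, 0, 0, 0], [-1, 0.03, -0.01, -0.09, 0, 0, 0], [-1, 0, 0, 0, 0, 0, 0], [-1, 0, 0, 0, 0, 0, 0]]

```text
time: 14.2
position: [0.418, -0.1501, 0.2203]
tcp_rot: [0.141, 0.726, 0.665, 0.102]
contact_force: [0.4, 0.1, -2.4]
gripper_width: 0.292
```

```bash
python3 -c "from st import *" 2>/dev/null
```

```text
14.2 [ 0.418  -0.1501  0.2203] F [ 0.42  0.07 -2.43] w 0.292
axis [-0.3354  0.0686  0.9396] ang err deg nan fix rotvec [0.02 0.01 0.01]
tip(undefl) [ 0.4644 -0.1596  0.0902] along n mm 1.6 lateral mm [-0.8 -0.1 -0.3]
```

Call:
play_rows:
  steps:
    - [[-1, 0.1, -0.01, -0.19, 0, 0, 0], [-1, 0, 0, 0, 0, 0, 0], [-1, 0, 0, 0, 0, 0, 0]]

```text
time: 14.58
position: [0.419, -0.1502, 0.2184]
tcp_rot: [0.141, 0.726, 0.665, 0.102]
contact_force: [-0.6, -0.4, -0.8]
gripper_width: 0.294
```

Call:
play_rows:
  steps:
    - [[-1, 0.07, -0.01, -0.19, 0, 0, 0], [-1, 0, 0, 0, 0, 0, 0], [-1, 0, 0, 0, 0, 0, 0]]

```text
time: 14.95
position: [0.4197, -0.1503, 0.2165]
tcp_rot: [0.141, 0.726, 0.665, 0.102]
contact_force: [-0.2, 0.6, 0.2]
gripper_width: 0.293
```

```bash
python3 - 2>/dev/null <<'E'
from st import *
F=[]
for i in range(10):
    viewer.grab_frame("side" if i%2 else "wrist"); F.append(env.get_obs()["contact_force"])
F=np.array(F); print((F@n).round(2),F.mean(0).round(2),F.mean(0)@n,F.std(0))
s=viewer.grab_frame("side"); w=viewer.grab_frame("wrist")
u,v=[int(a) for a in proj("side",S)[0]]
cv2.imwrite("pics/w6.png",np.hstack([cv2.resize(w[150:300,240:390],(400,400),interpolation=cv2.INTER_CUBIC),cv2.resize(s[v-40:v+20,u-40:u+20],(400,400),interpolation=cv2.INTER_CUBIC)]))
E
```

```text
14.95 [ 0.4197 -0.1503  0.2165] F [-0.24  0.63  0.2 ] w 0.293
axis [-0.3353  0.0685  0.9396] ang err deg nan fix rotvec [0.02 0.   0.01]
tip(undefl) [ 0.4661 -0.1598  0.0863] along n mm -2.6 lateral mm [-0.6  0.  -0.2]
[-0.38  0.61  0.68  0.02  0.19  0.12 -1.07  0.27  0.23  0.78] [-0.41 -0.52  0.05] 0.1453934944128596 [0.5798831  0.46794862 0.51920757]
```

View pics/w6.png

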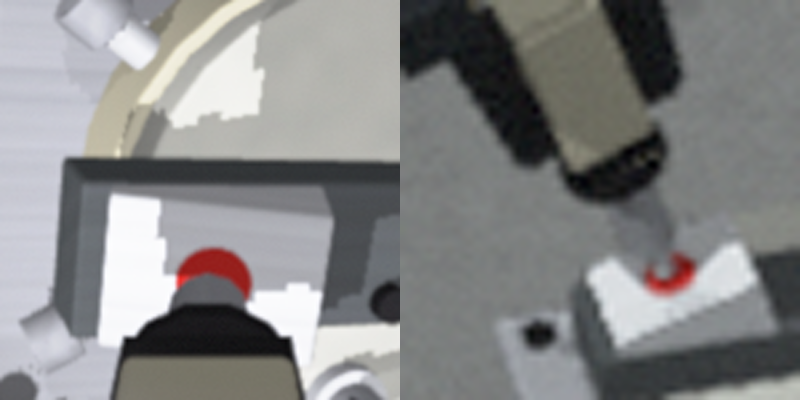

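Call:
play_rows:
  steps:
    - [[-1, 0.05, -0.01, -0.1, 0, 0, 0], [-1, 0, 0, 0, 0, 0, 0], [-1, 0, 0, 0, 0, 0, 0], [-1, 0, 0, 0, 0, 0, 0]]

```text
time: 16.05
position: [0.4201, -0.1503, 0.2154]
tcp_rot: [0.141, 0.726, 0.665, 0.102]
contact_force: [-0.7, -0.6, 0.4]
gripper_width: 0.295
```

```bash
python3 - 2>/dev/null <<'E'
from st import *
F=[]
for i in range(16):
    viewer.grab_frame("side"); F.append(env.get_obs()["contact_force"])
print("mean F.n",np.mean(np.array(F)@n), env.get_obs()["joint_velocities"].round(4))
# bar angle check: spot in last side picture still where expected
im=viewer.grab_frame("side"); h=cv2.cvtColor(im,cv2.COLOR_BGR2HSV); m=((h[...,1]>140)&((h[...,0]<8)|(h[...,0]>172))).astype(np.uint8)
k,_,st,ce=cv2.connectedComponentsWithStats(m); u=proj("side",S)[0]; print(u,[(st[i][:5].tolist(),ce[i].round(1)) for i in range(1,k) if np.hypot(*(ce[i]-u))<15])
E
```

```text
16.05 [ 0.4201 -0.1503  0.2154] F [-0.73 -0.59  0.43] w 0.295
axis [-0.3351  0.0684  0.9397] ang err deg nan fix rotvec [ 0.01 -0.    0.  ]
tip(undefl) [ 0.4666 -0.1598  0.0853] along n mm -3.8 lateral mm [-0.5  0.  -0.2]
mean F.n 0.29644890844808647 [-0.0009 -0.001  -0.      0.0007 -0.0007 -0.0008]
[358.23829185 290.99017471] [([355, 289, 7, 5, 15], array([358.7, 291.1]))]
```

```bash
python3 -c "
from h import *
print(env.job_done())"
```

```text
the job is handed in; nothing more can be done
None
```

I turned the disc home against the stop bracket, then lifted the gauge from the larger stand and pressed its tip onto the red spot. I handed the job in at about 17 s with the gauge still held there. The hand-in reports no verdict, so these are my own last checks:

- **Disc:** the post met a hard reaction of about 16 N when it reached the stop. The pictures show the bar along the bracket and parallel to the plate's edge. I had no direct reading of the disc angle.
- **Tip position and squareness:** the tip is within about 1 mm of the measured spot centre. The gauge is square to the face within about 0.1°, taking the face's stated 20° slope. Both figures assume the gauge did not shift in the grip, and the side picture agreed with that.
- **Push:** the two estimates differ a little. The geometry gives about 3.8 mm pushed in. The force, about 2.2 N after taking off the gauge's weight, gives about 4.7 mm. Both lie well inside 2 to 8.5 mm.
- **Stillness and grip:** the arm was still, and the opening of about 26 mm matches the grip's width.
- **Bystanders:** I touched none that I know of, but I did not measure them again at the end. While I was gripping the handle post, an upward force of about 8 N showed at the fingers. I raised the tool 3 mm and did not look into the cause.

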